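# Drive a seized cross pin out of an oven flue damper

## Task

The spring-loaded damper plate of the oven flue is held up by a seized cross pin. Take the drift punch from its rest, feel for the bore on the side away from the pin's head, and drive the pin out gently with the punch, without shoving the frame along in its clamps, until the damper plate is free; draw the punch out so that the plate drops shut. Then lay the punch back in the rest it came from, leaving the cold chisel and the glass jar where they are.

Things in the scene. Friction and masses are not known exactly. Their poses are not given: they have to be found in the camera images.
- mouth (a point): Reference point above a bright line on the stand, 85 mm above the bench, in the flat drive face of the damper's frame. x: level, into the face, the way the pin is driven; y: across the face; z up. The bore (9 mm round) runs exactly along x at this height, but the frame was clamped by eye: the bore's axis lies anywhere from 3 to 24 mm from this point towards +y, and must be seen or felt for.
- stand: Dark steel stand (fixed), origin under its middle, same axes; the reference point is 20 mm towards -x and 13.5 mm towards -y. On it the damper's grey frame, 40 mm long in x, 70 mm wide, top 135 mm above the bench: two 15 mm cheeks with the bore through both and the plate between them (standing to 162 mm). The pin's 14 mm head shows on the +x side, over a catch tray 32 mm high.
- frame (a joint): Slip of the damper's frame in its clamps along the bore (m): 0 at the start, positive the way the pin is driven. The clamps slip under a push of more than about 34 N, on the drive face or through the pin. The pin itself (8 mm steel, shank 37 mm) begins 5 mm inside the drive face, its axis 0.5 mm below the bore's, and slides under about 10 to 15 N.
- damper (a joint): Drop of the damper plate (m): about 0 while held up on the pin, 0.014 when dropped shut. Spring and weight press it down on the pin with about 10 N. Once the punch tip is about 25 mm or more past the drive face the plate is off the pin and lies on the punch's nose (reading up to 0.006); it drops when the nose is drawn out. At about 40 to 45 mm the pin is out altogether.
- punch_mid (a point): Drift punch: dark steel bar 14 mm square, 90 mm long, with a round bright nose 6 mm in diameter and 55 mm long at one end; 0.12 to 0.19 kg. Origin at the middle of the square bar, half-way up (grip here, across the bar); x points to the nose, whose tip is 100 mm from here; z up. It lies level in a wooden rest, its axis 52 mm above the bench.
- punch_tip (a point): The end of the punch's nose, on its axis, 100 mm from the middle of its bar.
- rest_mid (a point): Wooden rest that holds the punch (two equal rests; this is the punch's). Origin where the middle of the bar lies, 52 mm above the bench; x along the punch, z up. Two posts 12 mm thick stand 33 mm either side of the middle along x, 36 mm wide, with open-topped notches 20 mm wide and 8 mm deep, floor 45 mm above the bench. Base 100 x 50 x 10 mm.
- chisel_mid (a point): Cold chisel in the other rest, middle of its bar: the same bar as the punch, but with a flat blade 24 mm wide at its end. Not to be moved.
- jar_mid (a point): Amber glass jar with a steel cap, 64 mm in diameter, 90 mm tall, loose on the bench; origin half-way up. Not to be moved.
Things that resemble listed ones, but are neither listed nor needed, are in the scene too. What is shaped like the part that bears punch_mid but pink or purple is not meant.

How it is judged:
By the outcome, as a careful person would: the job done as asked, in the order asked, and still so for the second after the job is handed in, with the robot touching nothing.
It also fails if it takes over 72 s, if anything falls off the work surface, if the arm or the gripper's body presses on something with over 40 N, if the wrist force passes 120 N, or if a joint passes its speed limit or range.

## Robot

A 6-joint arm with a two-finger parallel gripper is mounted at the origin on the work surface. World frame = base frame: x ahead of the robot, y to its left, z up, the work surface at z = 0. Lengths are in m, angles in rad, forces in N, time in s.
With the tool pointing down it reaches from about 0.35 to 0.85 m from the base axis. Payload 8.1 kg.
Tool frame: the origin (TCP) lies at the very end of the fingers, on their centre line; the grasp point (between the pads) lies 19 mm behind it; z points along the fingers, y is the line along which they close (so a half turn about z gives the same grasp; the last joint's range is limited). The gripper opens to 93 mm and grips with 3 to 60 N. Pads are 15 mm wide; open, the fingers measure 128 mm over their backs; the gripper's body (75 mm by 188 mm) begins 65 mm behind the grasp point.
Start: joints at [1.117, 0.13, 1.488, -0, 1.523, -0.085], TCP at [0.216, 0.56, 0.18] pointing down, gripper open.
Joint ranges: [-2.96, 2.96], [-0.89, 2.26], [0.02, 2.5], [-1.34, 4.48], [0, 2.73], [-2.66, 2.66]. Speed limits (rad/s): [2.39, 2.39, 2.79, 3.14, 3.14, 3.14].

## Interface

Orientations are given as a rotation vector (axis times angle).
In Python, from station import arm gives the robot as it stands.
- The arm moves only by the tool apply_moves, never from a script. Its argument "motion" is a list of rows, each a list of 3 entries, a list of its own where there are three numbers: the shift along the tool's x, y, z in cm, then the turn about the tool's z in degrees, then the finger opening in cm, from 0 to 9.3. In form: [[[dx, dy, dz], yaw, grip], ...]. A call has 1 to 5 rows; each row shifts and turns the commanded pose from where the row before left it, along the tool's axes as they then stand; what a row does not reach is not made up. A row lasts 1/12 s, in which the tool goes at most 41.7 mm and 7.16 degrees, less where a joint would pass 70% of its speed; a pose out of reach is approached as far as the arm can. A call with a gripper value outside its range is refused whole. The fingers move at their own pace and stop on an object; "squeeze" is the grip in N (left out, the last holds). Time passes only in rows, so rows that do not move let the fingers close. It gives the time, the measured TCP pose, the force, the opening and the grip force at its end, in the units of the state.
- arm.observe(): the state, without advancing time (a new reading comes with each control period).
- arm.camera(name): name is "side" or "top" or "wrist"; returns (picture, depth): 420x560x3 uint8, red, green, blue; 420x560 float32, m along the optical axis (not along the pixel's ray), 0 where there is no reading.
- arm.camera_info(name): a dict with "vertical_fov" (degrees; the focal length in pixels is half the picture's height over the tangent of half this angle, whatever the lens; pixels are square), "cx", "cy" (the principal point, pixels), "eye" and "orientation" of the camera in the world; the wrist camera has in their place "hand_eye" (4x4, takes a point from camera to tool coordinates, whose origin is the TCP and whose axes are the flange's). Camera axes: x right, y down, z forward; pixel columns grow to the right and rows downward; lengths in m; the calibration is good to about 2 mm. The wrist camera is an equidistant fisheye: a pixel r from the principal point sees the ray r / f radians off the axis. A picture is of the moment at which its call begins: read the wrist's pose just before it. camera_info takes no time and is no camera call.
- arm.hand_in(): hands the job in; it is judged then, once.
Trained networks look in the newest picture that a camera, given by its name, has taken for a name from the list of things; names that differ only in an ending like _2 or _b are one class to them, and where a whole thing is asked for, a point or a joint stands for the part that bears it (a point fixed in the world has none). Each returns a list of dicts, best first, with "conf" (0 to 1); they miss things now and then, are a little off and sometimes report something else, mostly with a low value. They report only what shows in the picture. A call takes as long as a camera call. They do not tell look-alikes from the thing itself.
- arm.spot_in(camera, thing): "rect" ([left, top, width, height] in pixels, round what is visible of it).
- arm.trace(camera, thing): "mask" (420x560 bool, what is visible of it) and "rect" ([left, top, width, height] in pixels, round what is visible of it).
The state is a dict: "time": time; "joint_pos": joint angles; "qd": joint speeds; "effort": joint torques, N m; "tcp_pos": TCP position; "orientation": TCP orientation; "wrist_force": force on the tool from outside, world axes, zero at the start; "ft_torque": the same for the moment, N m; "finger_gap": finger opening in m; "finger_force": force on a finger pad.
Only numpy, scipy, OpenCV 4.12 (cv2) and the standard library are available. Lean on these libraries where they do the work, as an engineer would, in place of code of your own. Each camera call takes 0.05 s, during which the arm holds its last target. There are 200 camera calls.

## Working session

There is one attempt and no reset: what is moved stays moved. The work goes in short steps, Python scripts to look and compute and a tool call to move; the robot and the scene stay as the last step left them, time stands still between calls to the robot, and variables do not carry over. Pictures are saved under pics/ and viewed, at most 10 in all, crops included, and the job is handed in when it is done.

Besides the shell and the picture viewer there is one more tool, called after "Call:" as a command line: name --argument value ..., lists and objects as JSON in quotes. apply_moves: Moves the arm, as the interface text tells. Its arguments: {"type":"object","properties":{"motion":{"type":"array","items":{"type":"array"}},"squeeze":{"type":"number"}},"required":["motion"]}

```bash
ls; mkdir -p pics; cat > h.py <<'E'
import numpy as np, cv2
from station import arm
from scipy.spatial.transform import Rotation as R
def f(i): return 210/np.tan(np.radians(i["vertical_fov"])/2)
E
python3 - <<'E'
from h import *
print(arm.observe())
for c in ("side","top"):
    i=arm.camera_info(c);print(c,i)
    p,d=arm.camera(c);cv2.imwrite(f"pics/{c}0.png",p[:,:,::-1]);np.save(c+"d.npy",d);np.save(c+"p.npy",p)
    for t in ("punch_mid","chisel_mid","rest_mid","stand","frame","jar_mid","damper"):
        print(t,[(r["rect"],round(r["conf"],2)) for r in arm.spot_in(c,t)][:4])
print(arm.camera_info("wrist"))
E
```

```text
pics
{'time': 0.0, 'joint_pos': array([ 1.11662175e+00,  1.31118148e-01,  1.48927599e+00,  1.88003747e-05,
        1.52303549e+00, -8.53908216e-02]), 'qd': array([-4.36792046e-05, -1.28598296e-03, -2.69837665e-03, -7.24038068e-04,
       -8.56357870e-04, -1.36438918e-03]), 'effort': array([ 5.99482446e-04, -5.59860349e+01, -4.91753483e+01,  7.66844326e-02,
        3.54435341e-02, -1.63542622e-04]), 'tcp_pos': array([0.21596921, 0.55908646, 0.17901504]), 'orientation': array([-5.75915196e-01, -3.08783561e+00,  2.77282720e-03]), 'wrist_force': array([-0.37097328, -0.02291528, -0.11461817]), 'ft_torque': array([ 0.0525532 ,  0.01143505, -0.01270047]), 'finger_force': 0.0, 'finger_gap': 0.09269955166111768}
side {'vertical_fov': 50.498545321907045, 'cx': 280.44026454046826, 'cy': 209.4249387844278, 'eye': array([ 0.19045262, -0.70268742,  0.56803054]), 'orientation': array([-2.13110779,  0.56376527, -0.32015859])}
punch_mid [([252.3, 238.2, 31.8, 63.6], 0.81), ([386.5, 293.7, 40.4, 74.5], 0.71), ([152.2, 343.9, 98.4, 16.3], 0.65)]
chisel_mid [([307.9, 209.8, 52.2, 45.4], 0.9)]
rest_mid [
[... 652 characters left out ...]
 33.0], 0.74), ([288.4, 266.3, 78.3, 23.0], 0.24)]
stand [([37.9, 174.8, 141.7, 79.3], 0.9)]
frame [([107.8, 181.9, 50.4, 58.3], 0.59)]
jar_mid [([235.6, 60.3, 32.8, 45.9], 0.85)]
damper [([109.9, 188.4, 21.7, 34.7], 0.83), ([37.3, 174.1, 143.8, 82.5], 0.47)]
{'vertical_fov': 65.70646984690485, 'cx': 280.8227859962423, 'cy': 211.72223438765786, 'hand_eye': array([[ 4.77469663e-04, -9.59779535e-01, -2.80754371e-01,
         7.78726613e-02],
       [ 9.99999370e-01,  7.43390986e-04, -8.40671124e-04,
         3.51947067e-04],
       [ 1.01556921e-03, -2.80753793e-01,  9.59779285e-01,
        -2.04112720e-01],
       [ 0.00000000e+00,  0.00000000e+00,  0.00000000e+00,
         1.00000000e+00]])}
```

View pics/top0.png

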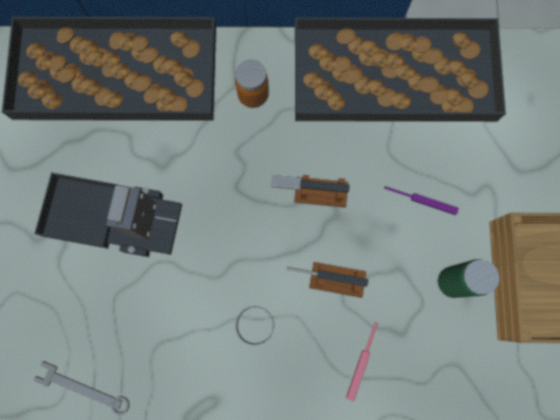

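View pics/side0.png

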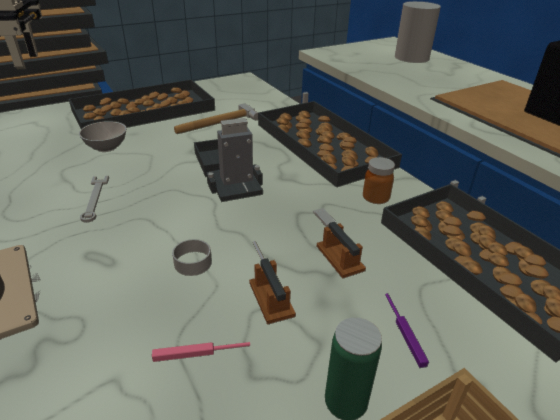

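Top view: the bar with the thin nose at (288–368, 278) is the punch, because it is dark and has a round nose. The bar at (310,185) with the wide blade is the chisel. The pink (362,360) and purple (420,200) ones are decoys. The stand is at (110–180, 215) with its drive face to the right and the bright line at about (166,219). Next I'll measure these and enlarge the crop.

```bash
cat >> h.py <<'E'
def cloud(c,d):
    i=arm.camera_info(c);F=f(i);v,u=np.mgrid[0:420,0:560]
    P=np.stack([(u-i["cx"])/F*d,(v-i["cy"])/F*d,d],-1)
    return P@R.from_rotvec(i["orientation"]).as_matrix().T+i["eye"]
def pix(c,P):
    i=arm.camera_info(c);F=f(i);q=(np.atleast_2d(P)-i["eye"])@R.from_rotvec(i["orientation"]).as_matrix()
    return q[:,:2]/q[:,2:]*F+[i["cx"],i["cy"]]
E
python3 - <<'E'
from h import *
d=np.load("topd.npy");P=cloud("top",d);p=np.load("topp.npy")
print("bench z",np.median(P[300:330,180:220,2]))
def line(m,n):
    X=P[m]; c=np.median(X,0); rc=cv2.minAreaRect(X[:,:2].astype(np.float32)*1000); print(n,len(X),"med",c,"rect",rc)
v,u=np.mgrid[0:420,0:560]
for n,(a,b,c,e) in dict(punch=(280,375,258,302),chisel=(268,355,172,212)).items():
    w=(u>a)&(u<b)&(v>c)&(v<e)
    line(w&(P[...,2]>.050)&(P[...,2]<.068)&(p[...,0]<100),n+" bar")
    line(w&(P[...,2]>.047)&(P[...,2]<.068),n+" high")
w=(u>35)&(u<185)&(v>170)&(v<260)
for lo,hi in((.1,.128),(.128,.142),(.15,.17),(.004,.03),(.03,.06),(.06,.1)): line(w&(P[...,2]>lo)&(P[...,2]<hi),f"stand {lo}-{hi}")
a=cv2.resize(p[165:310,30:380,::-1],None,fx=2.2,fy=2.2,interpolation=cv2.INTER_CUBIC)
s=np.load("sidep.npy")
b=cv2.resize(s[110:205,190:275,::-1],None,fx=3,fy=3,interpolation=cv2.INTER_CUBIC); b2=cv2.resize(s[235:330,240:360,::-1],None,fx=3,fy=3,interpolation=cv2.INTER_CUBIC)
o=np.zeros((600,790,3),np.uint8);o[:a.shape[0],:a.shape[1]]=a;y=a.shape[0]
h=min(600-y,285);o[y:y+h,:255]=b[:h];o[y:y+h,260:620]=b2[:h];cv2.imwrite("pics/crop1.png",o)
E
```

```text
bench z 0.0009190228651367316
punch bar 427 med [ 0.45615869 -0.24135653  0.05960059] rect ((454.5474853515625, -241.44412231445312), (89.21492004394531, 31.855283737182617), 82.57306671142578)
punch high 685 med [ 0.45784155 -0.23239375  0.05828072] rect ((461.20611572265625, -215.98912048339844), (144.48985290527344, 36.23234939575195), 79.99617767333984)
chisel bar 436 med [ 0.62212047 -0.21179045  0.05943658] rect ((619.931640625, -211.31744384765625), (87.83064270019531, 29.589815139770508), 84.65113067626953)
chisel high 937 med [ 0.62464806 -0.17943467  0.05737976] rect ((626.0621337890625, -186.51486206054688), (142.63319396972656, 37.24777603149414), 84.49617767333984)
stand 0.1-0.128 254 med [0.55460239 0.10821508 0.11706686] rect ((555.43017578125, 112.66510009765625), (35.76438903808594, 80.12435913085938), 50.97523880004883)
stand 0.128-0.142 585 med [0.55869859 0.11590425 0.13570647] rect ((566.3352661132812, 126.03913879394531), (41.16080856323242, 70.6007308959961), 79.90599822998047)
stand 0.15-0.17 508 med [0.56565981 0.1258552  0.16280847] rect ((565.9951782226562, 126.26158142089844), (23.706729888916016, 56.110958099365234), 78.72845458984375)
stand 0.004-0.03 4495 med [0.56536546 0.1987016  0.01339301] rect ((578.1535034179688, 191.10455322265625), (171.1004638671875, 286.1468505859375), 0.33997493982315063)
stand 0.03-0.06 941 med [0.55595397 0.14889597 0.03375841] rect ((575.891357421875, 206.5164794921875), (211.97515869140625, 124.18396759033203), 80.01363372802734)
stand 0.06-0.1 322 med [0.55662969 0.10820273 0.08088988] rect ((555.619873046875, 112.62284851074219), (34.00880813598633, 79.53035736083984), 51.55807876586914)
```

View pics/crop1.png

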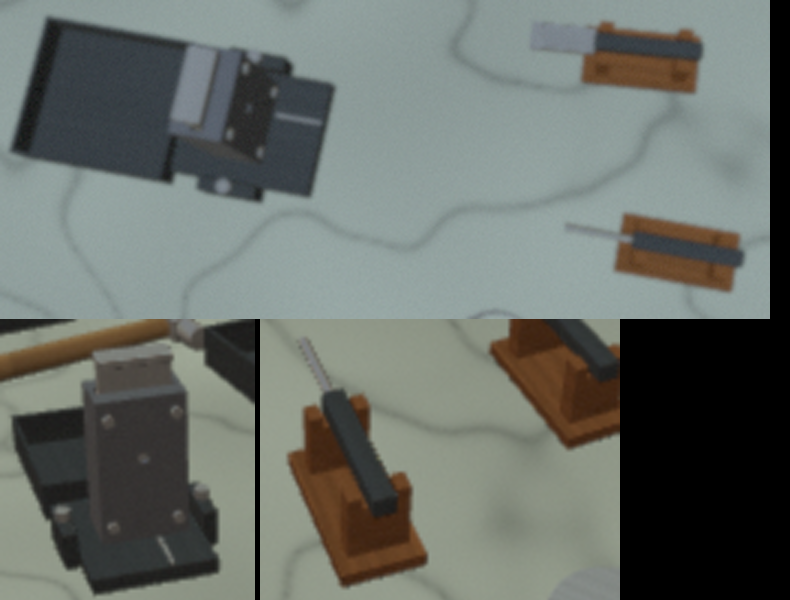

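```bash
python3 - <<'E'
from h import *
i=arm.camera_info("side");F=f(i);Ro=R.from_rotvec(i["orientation"]).as_matrix()
def ray(u,v,z):
    w=Ro@np.array([(u-i["cx"])/F,(v-i["cy"])/F,1]);return i["eye"]+w*(z-i["eye"][2])/w[2]
print("bore@z85",ray(237.7,156.7,.085))
x=np.array([np.cos(np.radians(79.9)),np.sin(np.radians(79.9)),0]);y=np.array([-x[1],x[0],0])
c=np.array([.5663,.1260,0])
fc=c-.02*x; print("face centre",fc, pix("side",fc+[0,0,.085]),pix("top",fc+[0,0,.135]))
for s in(-.035,.035): print(pix("side",fc+s*y+[0,0,.135]),pix("top",fc+s*y+[0,0,.135]))
# side cloud: face plane
P=cloud("side",np.load("sided.npy"));v,u=np.mgrid[0:420,0:560]
m=(u>218)&(u<252)&(v>135)&(v<185)&(P[...,2]>.04)&(P[...,2]<.13)
X=P[m];q=X.mean(0);U,S,V=np.linalg.svd(X-q);print("side face",q,V[2],len(X))
# stand white line in top: 
t=np.load("topp.npy").astype(int);Pt=cloud("top",np.load("topd.npy"))
m=np.zeros((420,560),bool);m[205:235,150:182]=t[205:235,150:182].sum(-1)>300
m&=(Pt[...,2]<.05);X=Pt[m];print("line",len(X),X.mean(0),X.min(0),X.max(0)); print(np.argwhere(m)[:60,::-1].tolist())
# punch axis
pt=np.load("topd.npy")
for (lo,hi) in((286,308),(318,366)):
    m=(u>lo)&(u<hi)&(v>258)&(v<300)&(Pt[...,2]>.047)&(Pt[...,2]<.07)&((t[...,0]<t[...,2]+12))
    X=Pt[m];print("seg",len(X),X.mean(0),cv2.fitLine(X[:,:2].astype(np.float32),cv2.DIST_HUBER,0,.01,.01).ravel())
E
```

```text
bore@z85 [0.56246122 0.10551666 0.085     ]
face centre [0.56279267 0.10630994 0.        ] [[237.67920707 156.51691385]] [[135.27066937 208.60469578]]
[[252.22671995 134.12518342]] [[140.14245921 188.28098188]]
[[221.22936221 138.44463704]] [[130.32614319 229.2318449 ]]
side face [0.55852224 0.11024641 0.08565684] [-0.29334472 -0.95574268 -0.02246785] 1154
line 124 [0.56138426 0.06623717 0.00606229] [ 0.54100394  0.05531052 -0.00286441] [0.58926313 0.10125181 0.03378469]
[[154, 206], [154, 207], [181, 209], [181, 210], [181, 211], [181, 212], [180, 213], [181, 213], [180, 214], [181, 214], [180, 215], [181, 215], [180, 216], [181, 216], [156, 217], [157, 217], [158, 217], [159, 217], [160, 217], [180, 217], [181, 217], [157, 218], [158, 218], [159, 218], [160, 218], [161, 218], [162, 218], [163, 218], [164, 218], [165, 218], [166, 218], [179, 218], [180, 218], [181, 218], [163, 219], [164, 219], [165, 219], [166, 219], [167, 219], [168, 219], [169, 219], [170, 219], [171, 219], [172, 219], [179, 219], [180, 219], [181, 219], [168, 220], [169, 220], [170, 220], [171, 220], [172, 220], [173, 220], [174, 220], [179, 220], [180, 220], [181, 220], [179, 221], [180, 221], [181, 221]]
seg 73 [ 0.47036872 -0.16293484  0.05522766] [ 0.18159913  0.9833726   0.47188157 -0.15375793]
seg 336 [ 0.45615308 -0.2418842   0.05985622] [ 0.17771105  0.9840827   0.45615306 -0.2418842 ]
```

```bash
cat >> h.py <<'E'
def st():
    s=arm.observe();M=R.from_rotvec(s["orientation"]).as_matrix()
    return s,np.array(s["tcp_pos"]),M
def go(target,yaw=None):
    s,p,M=st();d=M.T@(np.array(target)-p)*100
    y=np.degrees(np.arctan2(M[1,0],M[0,0]))
    print("t",round(s["time"],2),"p",p.round(4),"yaw",y.round(2),"z",M[:,2].round(4),"F",s["wrist_force"].round(1),"gap",round(s["finger_gap"],4),"-> cm",d.round(2),"turn",None if yaw is None else round((y-yaw+180)%360-180,2))
AX=np.array([np.cos(np.radians(79.8)),np.sin(np.radians(79.8)),0]);AY=np.array([-AX[1],AX[0],0])
E
python3 -c "
from h import *
go([.456,-.243,.18],79.8)"
```

```text
t 0.8 p [0.2163 0.5597 0.18  ] yaw 158.87 z [-0.  0. -1.] F [-0.8  0.2  0.2] gap 0.0931 -> cm [-51.3  -66.23   0.  ] turn 79.07
```

Call:
apply_moves --motion '[[[-1.5, -1.9, 0], 0, 6], [[-2.2, -2.8, 0], 0, 6], [[-2.2, -2.8, 0], 0, 6], [[-2.2, -2.8, 0], 0, 6], [[-2.2, -2.8, 0], 0, 6]]'

```text
time: 1.22
tcp_pos: [0.2652, 0.3989, 0.1799]
orientation: [0.575, 3.088, 0.0]
wrist_force: [1.5, -0.2, 0.2]
finger_gap: 0.0643
finger_force: 0.0
```

Call:
apply_moves --motion '[[[-2.2, -2.8, 0], 0, 6], [[-2.2, -2.8, 0], 0, 6], [[-2.2, -2.8, 0], 0, 6], [[-2.2, -2.8, 0], 0, 6], [[-2.2, -2.8, 0], 0, 6]]'

```text
time: 1.63
tcp_pos: [0.3174, 0.2286, 0.1803]
orientation: [0.575, 3.088, 0.001]
wrist_force: [0.7, 0.0, -0.0]
finger_gap: 0.0602
finger_force: 0.0
```

Call:
apply_moves --motion '[[[-2.2, -2.8, 0], 0, 6], [[-2.2, -2.8, 0], 0, 6], [[-2.2, -2.8, 0], 0, 6], [[-2.2, -2.8, 0], 0, 6], [[-2.2, -2.8, 0], 0, 6]]'

```text
time: 2.05
tcp_pos: [0.3697, 0.0582, 0.1805]
orientation: [0.576, 3.087, 0.0]
wrist_force: [1.5, 0.1, 0.4]
finger_gap: 0.0598
finger_force: 0.0
```

Call:
apply_moves --motion '[[[-2.2, -2.8, 0], 0, 6], [[-2.2, -2.8, 0], 0, 6], [[-2.2, -2.8, 0], 0, 6], [[-2.2, -2.8, 0], 0, 6], [[-2.2, -2.8, 0], 0, 6]]'

```text
time: 2.47
tcp_pos: [0.4218, -0.1124, 0.1803]
orientation: [0.576, 3.087, -0.0]
wrist_force: [0.9, 0.8, 1.2]
finger_gap: 0.0601
finger_force: 0.0
```

Call:
apply_moves --motion '[[[-2.2, -2.8, 0], 0, 6], [[-2.2, -2.8, 0], 0, 6], [[-2.2, -2.8, 0], 0, 6], [[-1, -2, 0], 7, 6], [[0, 0, 0], 7, 6]]'

```text
time: 2.88
tcp_pos: [0.4548, -0.2389, 0.1797]
orientation: [-0.961, -2.991, 0.002]
wrist_force: [-0.2, 0.6, -0.6]
finger_gap: 0.06
finger_force: 0.0
```

Call:
apply_moves --motion '[[[0, 0, 0], 7, 6], [[0, 0, 0], 7, 6], [[0, 0, 0], 7, 6], [[0, 0, 0], 7, 6], [[0, 0, 0], 7, 6]]'

```text
time: 3.3
tcp_pos: [0.4549, -0.2349, 0.1801]
orientation: [1.813, 2.566, -0.0]
wrist_force: [0.7, -0.3, -0.4]
finger_gap: 0.06
finger_force: 0.0
```

Call:
apply_moves --motion '[[[0, 0, 0], 7, 6], [[0, 0, 0], 7, 6], [[0, 0, 0], 7, 6], [[0, 0, 0], 7, 6], [[0, 0, 0], 0, 6]]'

```text
time: 3.72
tcp_pos: [0.455, -0.2348, 0.1801]
orientation: [2.379, 2.051, 0.0]
wrist_force: [0.8, 0.5, 0.2]
finger_gap: 0.0599
finger_force: 0.0
```

```bash
cat >> h.py <<'E'
def wpix(Pw):
    s,p,M=st();i=arm.camera_info("wrist");H=np.array(i["hand_eye"]);F=f(i)
    q=((np.atleast_2d(Pw)-p)@M-H[:3,3])@H[:3,:3]
    r=np.hypot(q[:,0],q[:,1]);th=np.arctan2(r,q[:,2]);return q[:,:2]/r[:,None]*(th*F)[:,None]+[i["cx"],i["cy"]]
def wcloud(d):
    s,p,M=st();i=arm.camera_info("wrist");H=np.array(i["hand_eye"]);F=f(i)
    v,u=np.mgrid[0:420,0:560];a=u-i["cx"];b=v-i["cy"];r=np.hypot(a,b)+1e-9;k=np.tan(r/F)/r*d
    q=np.stack([a*k,b*k,d],-1)@H[:3,:3].T+H[:3,3];return q@M.T+p
E
python3 - <<'E'
from h import *
go([.456,-.243,.18],79.8)
p,d=arm.camera("wrist");P=wcloud(d);cv2.imwrite("pics/w1.png",p[:,:,::-1]);np.save("wd.npy",d);np.save("wp.npy",p)
for t in("punch_mid","rest_mid"):print(t,[(r["rect"],round(r["conf"],2)) for r in arm.spot_in("wrist",t)][:3])
m=(P[...,2]>.056)&(P[...,2]<.064)&(abs(P[...,0]-.456)<.04)&(abs(P[...,1]+.243)<.06)&(p.max(-1)<110)
X=P[m];print(len(X),X.mean(0),cv2.minAreaRect((X[:,:2]*1000).astype(np.float32)),cv2.fitLine(X[:,:2].astype(np.float32),cv2.DIST_HUBER,0,.01,.01).ravel())
print("expect px mid,tip",wpix([[.456,-.243,.052],[.456+.1*AX[0],-.243+.1*AX[1],.052]]))
E
```

```text
t 3.72 p [ 0.455  -0.2348  0.1801] yaw 81.53 z [ 1.e-04 -1.e-04 -1.e+00] F [0.8 0.5 0.2] gap 0.0599 -> cm [-0.8   0.22  0.01] turn 1.73
punch_mid [([405.6, 239.8, 20.4, 42.9], 0.8), ([125.3, 222.9, 106.8, 29.6], 0.76), ([278.9, 106.6, 16.4, 135.0], 0.75)]
rest_mid [([261.4, 146.9, 43.9, 90.4], 0.9)]
1097 [ 0.45779554 -0.24077607  0.05831362] ((457.4388122558594, -242.64930725097656), (89.04905700683594, 14.087346076965332), 80.2270736694336) [ 0.16774517  0.98583037  0.45779553 -0.24077606]
expect px mid,tip [[282.55846116 201.59905536]
 [286.72940245 105.65897211]]
```

View pics/w1.png

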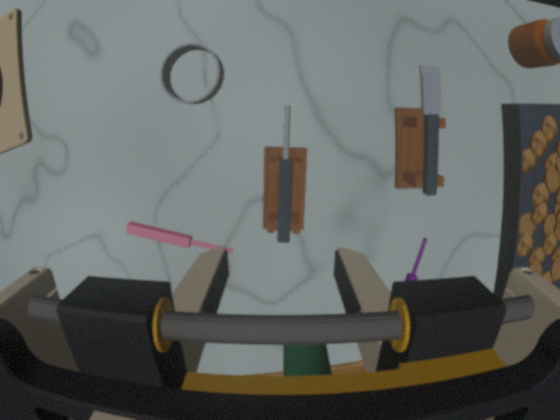

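The wrist view shows the punch: bar at (285,200), thin nose up to (288,106), in the left rest. The blade at (430,90) belongs to the chisel. The bar is 89×14 mm, centred at (0.4574, -0.2426), yaw 80.1°. I'll align and go down.

```bash
python3 -c "
from h import *
go([.4574,-.2426,.033],80.0)"
```

```text
t 3.87 p [ 0.455  -0.2348  0.1801] yaw 82.12 z [ 1.e-04 -1.e-04 -1.e+00] F [ 0.3 -0.   0.5] gap 0.0601 -> cm [-0.74  0.35 14.71] turn 2.12
```

Call:
apply_moves --motion '[[[-0.74, 0.35, 2], 2.1, 6], [[0, 0, 3.5], 0, 6], [[0, 0, 3.5], 0, 6], [[0, 0, 3], 0, 5], [[0, 0, 1.7], 0, 4]]'

```text
time: 4.28
tcp_pos: [0.4551, -0.2412, 0.039]
orientation: [-2.403, -2.016, 0.002]
wrist_force: [-0.6, -0.4, -0.2]
finger_gap: 0.0508
finger_force: 0.0
```

Call:
apply_moves --motion '[[[0, 0, 1], 0, 4], [[0, 0, 0], 0, 3], [[0, 0, 0], 0, 2.4], [[0, 0, 0], 0, 2.2], [[0, 0, 0], 0, 2]]'

```text
time: 4.7
tcp_pos: [0.4588, -0.2435, 0.0351]
orientation: [2.408, 2.013, 0.001]
wrist_force: [-0.3, -0.6, -0.1]
finger_gap: 0.0209
finger_force: 0.0
```

```bash
python3 - <<'E'
from h import *
go([.4574,-.2426,.033],80.0)
p,d=arm.camera("wrist");P=wcloud(d);cv2.imwrite("pics/w2.png",p[:,:,::-1])
E
```

```text
t 4.7 p [ 0.4588 -0.2435  0.0351] yaw 79.8 z [ 0.0028 -0.0019 -1.    ] F [-0.3 -0.6 -0.1] gap 0.0209 -> cm [ 0.07 -0.15  0.21] turn -0.2
```

Call:
apply_moves --motion '[[[0.07, -0.12, 0.2], 0, 2], [[0, 0, 0], 0, 1.6], [[0, 0, 0], 0, 1.0], [[0, 0, 0], 0, 0.5], [[0, 0, 0], 0, 0.5]]' --squeeze 50

```text
time: 5.17
tcp_pos: [0.4563, -0.2417, 0.0311]
orientation: [2.411, 2.015, -0.0]
wrist_force: [0.2, -0.9, 0.1]
finger_gap: 0.0057
finger_force: 0.0
```

Call:
apply_moves --motion '[[[0, 0, 0], 0, 0.5], [[0, 0, -1], 0, 0.5], [[0, 0, -2], 0, 0.5], [[0, 0, -2], 0, 0.5], [[0, 0, 0], 0, 0.5]]'

```text
time: 5.58
tcp_pos: [0.4589, -0.2434, 0.0861]
orientation: [2.406, 2.01, 0.003]
wrist_force: [0.9, -0.3, 1.5]
finger_gap: 0.0052
finger_force: 0.0
```

```bash
cat >> h.py <<'E'
def punch(save=None,c="wrist"):
    "segment held bar+nose in the wrist view, in tool frame"
    s,p,M=st();q,d=arm.camera(c)
    if save:cv2.imwrite(save,q[:,:,::-1])
    return q,d,(wcloud(d)-p)@M if c=="wrist" else None
E
python3 - <<'E'
from h import *
go([.4574,-.2426,.09],80.0)
q,d,T=punch("pics/w3.png")
v,u=np.mgrid[0:420,0:560]
for a,b in((.008,.043),(.05,.098)):
    m=(T[...,0]>a)&(T[...,0]<b)&(abs(T[...,1])<.015)&(T[...,2]<.0)&(T[...,2]>-.04);X=T[m];print(len(X),X.mean(0)*1000,[np.polyfit(X[:,0],X[:,k],1)[0].round(4) for k in(1,2)],X[:,0].max())
m=(abs(T[...,1])<.012)&(T[...,2]<0)&(T[...,2]>-.04);print("max x",np.percentile(T[m][:,0],[95,99,100]))
E
```

```text
t 5.58 p [ 0.4589 -0.2434  0.0861] yaw 79.77 z [ 0.0057 -0.0038 -1.    ] F [ 0.9 -0.3  1.5] gap 0.0052 -> cm [ 0.05 -0.16 -0.39] turn -0.23
61 [  9.43181632  -0.07050219 -38.49506999] [np.float64(2.7718), np.float64(-0.6601)] 0.010126103595841143<stdin>:6: RuntimeWarning: Mean of empty slice.
  ret = um.true_divide(
Traceback (most recent call last):
TypeError: expected non-empty vector for x
```

View pics/w3.png

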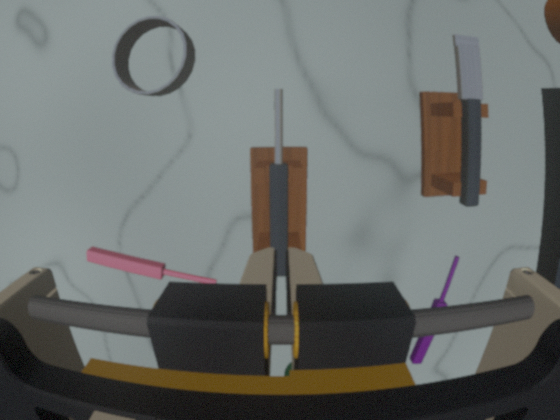

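```bash
python3 - <<'E'
from h import *
s,p,M=st()
for n,c in(("held",p+M@[0,0,-.019]),("rest",np.array([.4574,-.2426,.052]))):
    print(n,wpix([c,c+.045*AX,c+.1*AX]).round())
q,d,T=punch();P=wcloud(d)
for v in(100,130,150,175,200,230,255,270):
    print(v,[(P[v,u]*1000).round().tolist() for u in(277,280,282)])
E
```

```text
held [[280. 249.]
 [280. 177.]
 [280.  81.]]
rest [[279. 223.]
 [279. 164.]
 [279.  89.]]
100 [[471.0, -151.0, 53.0], [473.0, -152.0, 53.0], [475.0, -152.0, 51.0]]
130 [[468.0, -173.0, 52.0], [470.0, -173.0, 53.0], [471.0, -173.0, 51.0]]
150 [[465.0, -187.0, 53.0], [467.0, -187.0, 52.0], [468.0, -187.0, 52.0]]
175 [[462.0, -204.0, 58.0], [464.0, -205.0, 57.0], [465.0, -205.0, 56.0]]
200 [[459.0, -222.0, 57.0], [461.0, -223.0, 56.0], [462.0, -223.0, 56.0]]
230 [[454.0, -245.0, 57.0], [457.0, -246.0, 56.0], [458.0, -246.0, 57.0]]
255 [[451.0, -265.0, 57.0], [453.0, -266.0, 55.0], [454.0, -266.0, 57.0]]
270 [[448.0, -278.0, 57.0], [451.0, -278.0, 57.0], [452.0, -279.0, 57.0]]
```

View pics/w2.png

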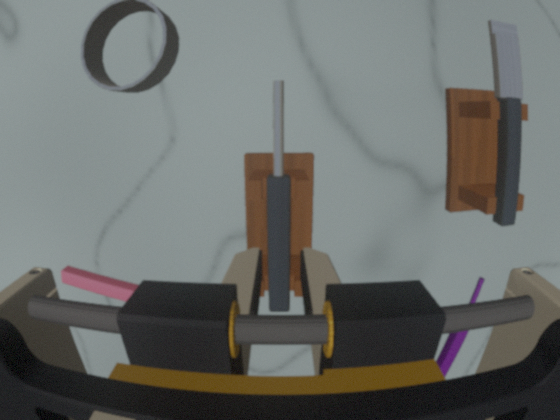

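```bash
python3 - <<'E'
from h import *
for k in range(4):
    arm.camera("side"); go([.4574,-.2426,.033],80.0)
E
```

```text
t 5.73 p [ 0.4564 -0.2418  0.0812] yaw 79.77 z [ 5.e-04 -3.e-04 -1.e+00] F [-0.3  0.2 -0.5] gap 0.0053 -> cm [-0.06  0.11  4.82] turn -0.23
t 5.78 p [ 0.4559 -0.2414  0.0804] yaw 79.77 z [-8.e-04  5.e-04 -1.e+00] F [ 0.3 -0.7 -0.9] gap 0.0051 -> cm [-0.09  0.18  4.74] turn -0.23
t 5.83 p [ 0.4555 -0.2412  0.0799] yaw 79.77 z [-0.0015  0.001  -1.    ] F [-0.5 -0.   0.1] gap 0.0049 -> cm [-0.1   0.21  4.69] turn -0.23
t 5.88 p [ 0.4555 -0.2412  0.0798] yaw 79.77 z [-0.0018  0.0012 -1.    ] F [-0.6 -0.6 -0.8] gap 0.0048 -> cm [-0.11  0.22  4.68] turn -0.23
```

```bash
python3 - <<'E'
from h import *
go([.4574,-.2426,.033],80.0)
s,p,M=st()
q,d=arm.camera("side");cv2.imwrite("pics/s2.png",cv2.resize(q[150:350,180:380,::-1],(600,600),interpolation=cv2.INTER_CUBIC))
P=cloud("side",d)
print("tcp px",pix("side",p),"grasp",pix("side",p+[0,0,.019]))
m=(np.hypot(P[...,0]-p[0],P[...,1]-p[1])<.03)&(P[...,2]>.065)&(P[...,2]<.16);X=P[m]
print(len(X),X[:,2].min(),np.percentile(X[:,2],[1,3,5,10]))
E
```

```text
t 5.88 p [ 0.4555 -0.2412  0.0798] yaw 79.77 z [-0.0018  0.0012 -1.    ] F [-0.6 -0.6 -0.8] gap 0.0048 -> cm [-0.11  0.22  4.68] turn -0.23
tcp px [[271.79544538 266.11022977]] grasp [[271.91309696 257.20086821]]
478 0.11962651143123115 [0.12010327 0.12201822 0.12350938 0.12619208]
```

View pics/s2.png

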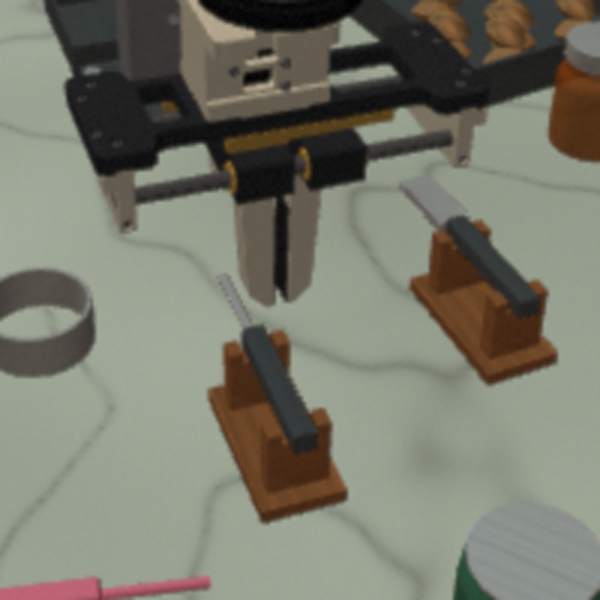

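```bash
python3 - <<'E'
from h import *
s,p,M=st()
q,d=arm.camera("side");P=cloud("side",d);T=(P-p)@M
m=(np.hypot(P[...,0]-p[0],P[...,1]-p[1])<.05)&(P[...,2]>.1)&(P[...,2]<.20)
X=T[m]*1000
for lo,hi in((-45,-40),(-40,-36),(-60,-50),(-80,-70)):
    k=(X[:,2]>lo)&(X[:,2]<hi)
    if k.sum(): print("side",lo,k.sum(),X[k].min(0).round(1),X[k].max(0).round(1))
q,d=arm.camera("wrist");T=(wcloud(d)-p)@M*1000
for r in range(236,275,4):
    print("wrist",r,[T[r,u].round(0).tolist() for u in(255,268,292,305)])
E
```

```text
side -45 34 [ -9.6 -11.  -44.7] [  4.9   8.3 -40.2]
side -40 1 [ -7.1   5.6 -38.2] [ -7.1   5.6 -38.2]
side -60 122 [-10.9 -19.2 -59.9] [  9.7  14.7 -50. ]
side -80 136 [-10.2 -20.1 -80. ] [  9.7  17.2 -70.2]
wrist 236 [[-29.0, -24.0, 80.0], [-25.0, -11.0, 69.0], [-7.0, 9.0, 21.0], [-25.0, 22.0, 69.0]]
wrist 240 [[-33.0, -24.0, 80.0], [-25.0, -11.0, 60.0], [-10.0, 9.0, 22.0], [-29.0, 23.0, 71.0]]
wrist 244 [[-37.0, -24.0, 80.0], [-25.0, -10.0, 50.0], [-13.0, 9.0, 22.0], [-33.0, 23.0, 70.0]]
wrist 248 [[-41.0, -24.0, 81.0], [9.0, -6.0, -39.0], [9.0, 7.0, -38.0], [-25.0, 21.0, 42.0]]
wrist 252 [[9.0, -13.0, -45.0], [9.0, -6.0, -45.0], [9.0, 7.0, -45.0], [9.0, 14.0, -46.0]]
wrist 256 [[9.0, -13.0, -50.0], [9.0, -6.0, -51.0], [9.0, 6.0, -50.0], [79.0, 1.0, -204.0]]
wrist 260 [[9.0, -12.0, -54.0], [9.0, -6.0, -56.0], [9.0, 6.0, -55.0], [9.0, 13.0, -55.0]]
wrist 264 [[9.0, -12.0, -60.0], [9.0, -6.0, -60.0], [9.0, 6.0, -59.0], [9.0, 13.0, -60.0]]
wrist 268 [[9.0, -12.0, -64.0], [9.0, -5.0, -64.0], [9.0, 6.0, -64.0], [9.0, 12.0, -64.0]]
wrist 272 [[9.0, -11.0, -68.0], [10.0, -5.0, -70.0], [10.0, 6.0, -70.0], [10.0, 12.0, -69.0]]
```

Both cameras agree that the fingertips end about 38 mm short of the reported TCP. That is why the fingers closed above the bar, which still lies in its rest. I'll allow for the offset, so the reported TCP should be at z ≈ -0.004.

Call:
apply_moves --motion '[[[-0.1, 0.12, 0], 0, 4], [[0, 0, 0], 0, 4], [[0, 0, 0], 0, 4], [[0, 0, 2], 0, 4], [[0, 0, 2], 0, 4]]'

```text
time: 6.45
tcp_pos: [0.4588, -0.2439, 0.0422]
orientation: [2.408, 2.012, 0.002]
wrist_force: [-0.4, 0.3, -0.6]
finger_gap: 0.0336
finger_force: 0.0
```

Call:
apply_moves --motion '[[[0, 0, 1.5], 0, 4], [[0, 0, 1.0], 0, 4], [[0, 0, 0.8], 0, 4], [[0, 0, 0.4], 0, 4], [[0, 0, 0], 0, 4]]'

```text
time: 6.87
tcp_pos: [0.457, -0.2427, 0.0034]
orientation: [-2.41, -2.014, 0.0]
wrist_force: [-0.5, 0.9, -0.1]
finger_gap: 0.0399
finger_force: 0.0
```

```bash
python3 - <<'E'
from h import *
go([.457,-.2426,-.004],80.0)
q,d=arm.camera("side");P=cloud("side",d);s,p,M=st();T=(P-p)@M*1000
m=(abs(T[...,0])<12)&(abs(T[...,1])<50)&(T[...,2]<-30)&(T[...,2]>-60)&(q.min(-1)>90)
X=T[m];print(len(X),X[:,2].max() if len(X) else 0)
q,d=arm.camera("wrist");T=(wcloud(d)-p)@M*1000
for r in(246,250,254,260): print(r,[T[r,u].round(0).tolist() for u in(225,235,325,335)])
E
```

```text
t 6.87 p [ 0.457  -0.2427  0.0034] yaw 79.77 z [-8.e-04  5.e-04 -1.e+00] F [-0.5  0.9 -0.1] gap 0.0399 -> cm [0.01 0.   0.74] turn -0.23
18 -38.993305237590164
246 [[-8.0, -38.0, 4.0], [-8.0, -31.0, 3.0], [-8.0, 32.0, 4.0], [-8.0, 39.0, 3.0]]
250 [[-11.0, -38.0, 4.0], [9.0, -24.0, -42.0], [9.0, 25.0, -42.0], [-11.0, 39.0, 4.0]]
254 [[9.0, -29.0, -48.0], [9.0, -23.0, -48.0], [9.0, 24.0, -48.0], [9.0, 30.0, -47.0]]
260 [[10.0, -27.0, -57.0], [9.0, -22.0, -55.0], [9.0, 23.0, -56.0], [9.0, 28.0, -56.0]]
```

Call:
apply_moves --motion '[[[0, 0, 0.4], 0, 4], [[0, 0, 0.35], 0, 3], [[0, 0, 0], 0, 2], [[0, 0, 0], 0, 1], [[0, 0, 0], 0, 0.8]]' --squeeze 50

```text
time: 7.38
tcp_pos: [0.4573, -0.2429, -0.0034]
orientation: [2.411, 2.014, 0.0]
wrist_force: [0.2, -0.5, 0.1]
finger_gap: 0.0175
finger_force: 0.0
```

Call:
apply_moves --motion '[[[0, 0, 0], 0, 0.8], [[0, 0, 0], 0, 0.8], [[0, 0, 0], 0, 0.8]]'

```text
time: 7.63
tcp_pos: [0.4574, -0.243, -0.0033]
orientation: [2.41, 2.014, 0.0]
wrist_force: [0.3, 0.1, 0.3]
finger_gap: 0.0134
finger_force: 50.0
```

Gripped at 13.4 mm with 50 N. The rest pose for the return is TCP (0.4574, -0.2430, -0.0033), yaw 79.8. I'll lift and check.

Call:
apply_moves --motion '[[[0, 0, -0.5], 0, 0.8], [[0, 0, -1], 0, 0.8], [[0, 0, -1], 0, 0.8], [[0, 0, -0.8], 0, 0.8], [[0, 0, 0], 0, 0.8]]'

```text
time: 8.05
tcp_pos: [0.4591, -0.2441, 0.0326]
orientation: [2.407, 2.012, 0.002]
wrist_force: [0.1, -0.3, -1.2]
finger_gap: 0.0129
finger_force: 50.0
```

```bash
python3 - <<'E'
from h import *
go([.5396,-.022,.0297],79.8)
q,d,T=punch("pics/w4.png");T=T*1000
for a,b in((12,43),(50,98)):
    m=(T[...,0]>a)&(T[...,0]<b)&(abs(T[...,1])<12)&(T[...,2]<-40)&(T[...,2]>-75);X=T[m]
    if len(X): print(len(X),X.mean(0),X.max(0),[np.polyfit(X[:,0],X[:,k],1).round(4) for k in(1,2)])
E
```

```text
t 8.05 p [ 0.4591 -0.2441  0.0326] yaw 79.77 z [ 0.0037 -0.0025 -1.    ] F [ 0.1 -0.3 -1.2] gap 0.0129 -> cm [23.29  3.98  0.27] turn -0.03
1864 [ 27.91725466  -0.23467191 -60.50524873] [ 42.95622053   6.76183764 -57.69962557] [array([ 0.0051, -0.3761]), array([ 1.80000e-03, -6.05569e+01])]
1363 [ 74.11024919  -0.23824303 -55.96721961] [ 97.97087117   2.75058738 -52.40332571] [array([ 0.0138, -1.2604]), array([ 2.50000e-03, -5.61529e+01])]
```

Call:
apply_moves --motion '[[[1.3, 0.2, 0], 0, 0.8], [[2.5, 0.4, 0], 0, 0.8], [[2.5, 0.4, 0], 0, 0.8], [[2.5, 0.4, 0], 0, 0.8], [[2.5, 0.4, 0], 0, 0.8]]'

```text
time: 8.52
tcp_pos: [0.4949, -0.133, 0.0289]
orientation: [-2.41, -2.013, 0.0]
wrist_force: [1.2, -0.6, -2.3]
finger_gap: 0.0135
finger_force: 50.0
```

Call:
apply_moves --motion '[[[2.5, 0.4, 0], 0, 0.8], [[2.5, 0.4, 0], 0, 0.8], [[2.5, 0.4, 0], 0, 0.8], [[2.2, 0.4, 0], 0, 0.8], [[1.2, 0.3, 0], 0, 0.8]]'

```text
time: 8.93
tcp_pos: [0.533, -0.0279, 0.029]
orientation: [-2.408, -2.016, 0.0]
wrist_force: [0.0, 0.1, -2.0]
finger_gap: 0.0134
finger_force: 50.0
```

Call:
apply_moves --motion '[[[0, 0, 0], 0, 0.8], [[0, 0, 0], 0, 0.8], [[0, 0, 0], 0, 0.8], [[0, 0, 0], 0, 0.8]]'

```text
time: 9.27
tcp_pos: [0.5327, -0.0319, 0.0293]
orientation: [-2.412, -2.013, 0.001]
wrist_force: [0.0, 0.7, -1.5]
finger_gap: 0.0134
finger_force: 50.0
```

```bash
python3 - <<'E'
from h import *
s,p,M=st()
go([.5396,-.022,.0297],79.8)
i=arm.camera("wrist")[0];
q,d,T=punch()
T=T*1000
m=(T[...,0]>50)&(T[...,0]<98)&(abs(T[...,1])<12)&(T[...,2]<-40)&(T[...,2]>-75);X=T[m]
print("nose",len(X),X.mean(0),X.max(0))
Z=wcloud(d)[...,2]
m=(Z>.128)&(Z<.141)&(T[...,0]>105);X=T[m];print("top",len(X),cv2.minAreaRect(X[:,:2].astype(np.float32)) if len(X) else 0)
if len(X): print(X.min(0),X.max(0))
w=i[:,:,::-1];a=cv2.resize(w[0:140,190:370],None,fx=3.2,fy=3.2,interpolation=cv2.INTER_CUBIC)
b=cv2.resize(arm.camera("side")[0][110:240,190:300,::-1],None,fx=4.6,fy=4.6,interpolation=cv2.INTER_CUBIC)
cv2.imwrite("pics/w5a.png",a);cv2.imwrite("pics/s5.png",b)
E
```

```text
t 9.27 p [ 0.5327 -0.0319  0.0293] yaw 79.71 z [-5.e-04 -2.e-04 -1.e+00] F [ 0.   0.7 -1.5] gap 0.0134 -> cm [ 1.1   0.5  -0.04] turn -0.09
nose 1357 [ 74.03021837   0.31575945 -57.1550346 ] [ 97.94845924   3.30757497 -53.46080897]
top 0 0
```

View pics/s5.png

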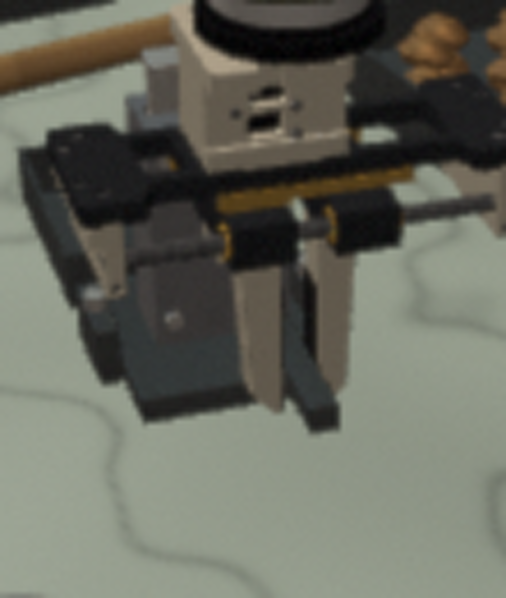

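Call:
apply_moves --motion '[[[1.0, 0.5, 0], 0, 0.8], [[1.0, 0, 0], 0, 0.8], [[0.6, 0, 0], 0, 0.8], [[0.3, 0, 0], 0, 0.8], [[0, 0, 0], 0, 0.8]]'

```text
time: 9.83
tcp_pos: [0.5433, -0.0022, 0.0295]
orientation: [-2.409, -2.016, 0.0]
wrist_force: [-0.1, 0.3, -2.5]
finger_gap: 0.0138
finger_force: 50.0
```

```bash
cat > m.py <<'E'
from h import *
s,p,M=st()
fc=np.array([.5626,.1060,.0297]);go(fc-.1*AX,79.8)
print("tip rel. bore est: x",((p+.1*M[:,0]-fc)@AX*1000).round(1),"y",((p+.1*M[:,0]-fc)@AY*1000).round(1))
q,d,T=punch();T=T*1000;np.save("wT.npy",T);np.save("wq.npy",q);cv2.imwrite("pics/w6.png",cv2.resize(q[0:180,160:400,::-1],None,fx=3.2,fy=3.2,interpolation=cv2.INTER_CUBIC))
m=(T[...,0]>60)&(T[...,0]<98)&(abs(T[...,1])<12)&(T[...,2]<-40)&(T[...,2]>-75);X=T[m];print("nose",X.mean(0),X.max(0),np.polyfit(X[:,0],X[:,1],1))
m=(T[...,0]>100)&(T[...,0]<135)&(T[...,2]<-20)&(T[...,2]>-102);X=T[m];print("face",len(X),np.percentile(X[:,1],[.5,2,50,98,99.5]),np.polyfit(X[:,1],X[:,0],1))
m=(T[...,2]<-102)&(T[...,2]>-112)&(T[...,0]>90)&(T[...,0]<150);X=T[m];print("top",len(X),X.min(0) if len(X) else 0,X.max(0) if len(X) else 0)
E
python3 m.py
```

```text
t 9.83 p [ 0.5433 -0.0022  0.0295] yaw 79.86 z [-2.e-04  2.e-04 -1.e+00] F [-0.1  0.3 -2.5] gap 0.0138 -> cm [ 0.99 -0.01 -0.02] turn 0.06
tip rel. bore est: x -9.9 y -0.0
nose [ 78.98896222   0.30027939 -57.03399631] [ 97.98447318   3.2312503  -53.80751048] [ 0.01715639 -1.0548862 ]
face 7408 [-32.82354218 -31.704002     1.60290657  35.25921709  36.39679642] [5.52474568e-05 1.10508645e+02]
top 4644 [ 110.13682878  -33.49615871 -107.22830306] [ 119.21266875   37.03016631 -102.01774609]
```

```bash
python3 - <<'E'
from h import *
T=np.load("wT.npy")
m=(T[...,2]<-100)&(T[...,2]>-112)&(T[...,0]>112)&(T[...,0]<118);print("top z",np.median(T[m][:,2]))
X=T[(abs(T[...,2]+75)<12)&(T[...,0]>105)&(T[...,0]<115)];print("edges",np.percentile(X[:,1],[0,1,99,100]))
for x in(70,80,90,96):
    X=T[(abs(T[...,0]-x)<1.5)&(abs(T[...,1])<8)&(T[...,2]<-45)&(T[...,2]>-75)];print(x,len(X),X[:,1].min(),X[:,1].max(),np.percentile(X[:,2],[3,10,50]))
E
```

```text
top z -104.87106114294888
edges [-33.40858108 -32.64763342  36.16013487  36.86413771]
70 82 -2.6811041296056413 2.768382280990589 [-58.34861495 -58.13238706 -57.12713545]
80 78 -2.209948745525342 3.2141387518676425 [-58.44345383 -58.08611937 -57.06120621]
90 81 -2.2029434042030713 3.186823613887479 [-58.54560013 -58.14872845 -57.05221027]
96 79 -2.199146549525564 3.205327875179756 [-58.43550349 -58.14864091 -57.38312817]
```

View pics/w6.png

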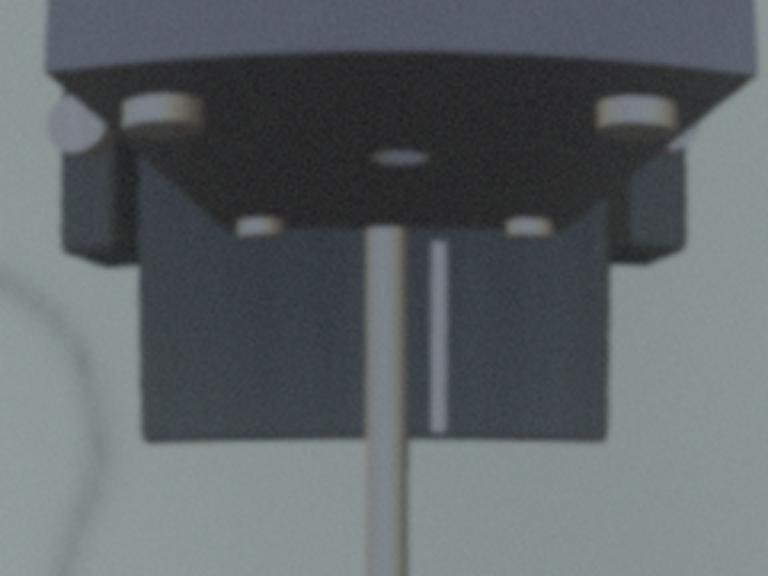

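The view shows the bore at pixel (285,49) as a bright ellipse, slightly right of the nose tip at (280.6,71). I'll turn that into tool coordinates.

```bash
python3 - <<'E'
from h import *
T=np.load("wT.npy");q=np.load("wq.npy").astype(int)
g=q.sum(-1);v,u=np.mgrid[0:420,0:560]
w=(u>270)&(u<300)&(v>42)&(v<56);m=w&(g>(g[w].max()+np.median(g[w]))/2)
print(m.sum(),u[m].mean(),v[m].mean(),T[m].mean(0),T[m].min(0),T[m].max(0)); print(T[47:53,285].round(1))
i=arm.camera_info("wrist");H=np.array(i["hand_eye"]);F=f(i)
def at(uu,vv,x):
    a,b=uu-i["cx"],vv-i["cy"];r=np.hypot(a,b);w=H[:3,:3]@np.array([a*np.sin(r/F)/r,b*np.sin(r/F)/r,np.cos(r/F)]);k=(x/1000-H[0,3])/w[0];return (H[:3,3]+k*w)*1000
print("face-plane hit",at(u[m].mean(),v[m].mean(),110.3))
E
```

```text
53 284.8301886792453 48.660377358490564 [111.64089178   2.25113904 -50.87915493] [110.3468509   -0.90502786 -53.32258053] [112.68434653   5.57069902 -48.80957474]
[[112.5   2.3 -50.5]
 [112.1   2.3 -50.4]
 [111.6   2.3 -50.3]
 [111.3   2.3 -49.6]
 [110.3   2.3 -51.5]
 [110.7   2.4 -47.3]]
face-plane hit [110.3          2.16927774 -59.28561346]
```

Call:
apply_moves --motion '[[[0, 0.15, 0.03], 0, 0.8], [[0.4, 0, 0], 0, 0.8], [[0.3, 0, 0], 0, 0.8], [[0, 0, 0], 0, 0.8], [[0, 0, 0], 0, 0.8]]'

```text
time: 10.3
tcp_pos: [0.5459, 0.0034, 0.0292]
orientation: [-2.41, -2.015, 0.0]
wrist_force: [-0.6, -0.2, -2.2]
finger_gap: 0.0133
finger_force: 50.0
```

Call:
apply_moves --motion '[[[0.2, 0, 0], 0, 0.8], [[0.1, 0, 0], 0, 0.8], [[0.1, 0, 0], 0, 0.8], [[0.1, 0, 0], 0, 0.8], [[0, 0, 0], 0, 0.8]]'

```text
time: 10.72
tcp_pos: [0.5468, 0.0084, 0.0293]
orientation: [-2.411, -2.015, -0.0]
wrist_force: [0.3, -0.3, -1.7]
finger_gap: 0.0135
finger_force: 50.0
```

```bash
python3 m.py
```

```text
t 10.72 p [0.5468 0.0084 0.0293] yaw 79.78 z [ 0.  0. -1.] F [ 0.3 -0.3 -1.7] gap 0.0135 -> cm [-0.11 -0.18 -0.04] turn -0.02
tip rel. bore est: x 1.1 y -1.8
nose [ 79.08596922   0.32196424 -57.07300419] [ 97.97439081   3.24855126 -54.22779666] [ 0.01684119 -1.00993768]
face 3174 [-34.68937537 -33.24808537   2.77317851  33.82997264  34.72718022] [7.54616174e-04 1.00565915e+02]
top 11756 [  99.6338052   -35.25645735 -110.35108595] [ 118.81424096   35.63450793 -102.0004374 ]
```

Call:
apply_moves --motion '[[[0.1, 0, 0], 0, 0.8], [[0.1, 0, 0], 0, 0.8], [[0.1, 0, 0], 0, 0.8], [[0, 0, 0], 0, 0.8]]'

```text
time: 11.1
tcp_pos: [0.5474, 0.0113, 0.0293]
orientation: [2.411, 2.015, 0.0]
wrist_force: [1.0, -0.6, -1.4]
finger_gap: 0.0138
finger_force: 50.0
```

Call:
apply_moves --motion '[[[0.1, 0, 0], 0, 0.8], [[0.1, 0, 0], 0, 0.8], [[0, 0, 0], 0, 0.8]]'

```text
time: 11.35
tcp_pos: [0.5477, 0.0129, 0.0292]
orientation: [2.41, 2.014, -0.001]
wrist_force: [-0.1, -1.9, -2.5]
finger_gap: 0.0133
finger_force: 50.0
```

Call:
apply_moves --motion '[[[0.08, 0, 0], 0, 0.8], [[0.08, 0, 0], 0, 0.8], [[0, 0, 0], 0, 0.8]]'

```text
time: 11.6
tcp_pos: [0.5477, 0.0131, 0.0292]
orientation: [2.41, 2.013, -0.003]
wrist_force: [-1.6, -7.8, -1.6]
finger_gap: 0.0135
finger_force: 50.0
```

Call:
apply_moves --motion '[[[0.08, 0, 0], 0, 0.8], [[0.08, 0, 0], 0, 0.8], [[0, 0, 0], 0, 0.8]]'

```text
time: 11.85
tcp_pos: [0.5479, 0.0139, 0.0291]
orientation: [2.41, 2.012, -0.005]
wrist_force: [-1.4, -12.2, -0.3]
finger_gap: 0.0135
finger_force: 50.0
```

Call:
apply_moves --motion '[[[0.08, 0, 0], 0, 0.8], [[0.08, 0, 0], 0, 0.8], [[0, 0, 0], 0, 0.8]]'

```text
time: 12.1
tcp_pos: [0.5482, 0.0153, 0.0291]
orientation: [2.41, 2.012, -0.005]
wrist_force: [-1.8, -11.6, -0.2]
finger_gap: 0.0133
finger_force: 50.0
```

Call:
apply_moves --motion '[[[0.08, 0, 0], 0, 0.8], [[0.08, 0, 0], 0, 0.8], [[0, 0, 0], 0, 0.8]]'

```text
time: 12.35
tcp_pos: [0.5484, 0.0169, 0.0291]
orientation: [2.41, 2.012, -0.005]
wrist_force: [-2.5, -11.5, -1.5]
finger_gap: 0.0137
finger_force: 50.0
```

Steady at about 12 N, so the pin is sliding with the nose in the bore. I'll keep driving gently.

Call:
apply_moves --motion '[[[0.1, 0, 0], 0, 0.8], [[0.1, 0, 0], 0, 0.8], [[0.1, 0, 0], 0, 0.8], [[0.1, 0, 0], 0, 0.8], [[0.1, 0, 0], 0, 0.8]]'

```text
time: 12.77
tcp_pos: [0.5492, 0.0215, 0.0291]
orientation: [2.41, 2.012, -0.005]
wrist_force: [-2.8, -13.1, -1.7]
finger_gap: 0.0134
finger_force: 50.0
```

Call:
apply_moves --motion '[[[0.1, 0, 0], 0, 0.8], [[0.1, 0, 0], 0, 0.8], [[0.1, 0, 0], 0, 0.8], [[0.1, 0, 0], 0, 0.8], [[0.1, 0, 0], 0, 0.8]]'

```text
time: 13.18
tcp_pos: [0.5499, 0.0265, 0.0289]
orientation: [2.41, 2.012, -0.006]
wrist_force: [-2.2, -13.3, -1.4]
finger_gap: 0.0134
finger_force: 50.0
```

```bash
python3 m.py
```

```text
t 13.18 p [0.5499 0.0265 0.0289] yaw 79.73 z [-0.0015 -0.004  -1.    ] F [ -2.2 -13.3  -1.4] gap 0.0134 -> cm [-1.95 -0.16 -0.08] turn -0.07
tip rel. bore est: x 19.5 y -1.8
nose [ 71.83573101   0.30443853 -57.46922758] [ 82.04025472  11.99729499 -48.12751042] [ 0.02910305 -1.78620068]Traceback (most recent call last):
  File "m.py", line 7, in <module>
    m=(T[...,0]>100)&(T[...,0]<135)&(T[...,2]<-20)&(T[...,2]>-102);X=T[m];print("face",len(X),np.percentile(X[:,1],[.5,2,50,98,99.5]),np.polyfit(X[:,1],X[:,0],1))
                                                                                              ~~~~~~~~~~~~~^^^^^^^^^^^^^^^^^^^^^^^^^^
    return _quantile_unchecked(
        a, q, axis, out, overwrite_input, method, keepdims, weights)
    return _ureduce(a,
                    func=_quantile_ureduce_func,
    ...<5 lines>...
                    overwrite_input=overwrite_input,
                    method=method)
    r = func(a, **kwargs)
    result = _quantile(arr,
                       quantiles=q,
    ...<2 lines>...
                       out=out,
                       weights=wgt)
    slices_having_nans = np.isnan(arr[-1, ...])
                                  ~~~^^^^^^^^^
IndexError: index -1 is out of bounds for axis 0 with size 0
```

Call:
apply_moves --motion '[[[0.1, 0, 0], 0, 0.8], [[0.1, 0, 0], 0, 0.8], [[0.1, 0, 0], 0, 0.8], [[0.1, 0, 0], 0, 0.8], [[0.1, 0, 0], 0, 0.8]]'

```text
time: 13.65
tcp_pos: [0.5509, 0.0312, 0.0289]
orientation: [2.41, 2.012, -0.006]
wrist_force: [-2.3, -14.3, -1.4]
finger_gap: 0.0134
finger_force: 50.0
```

Call:
apply_moves --motion '[[[0.1, 0, 0], 0, 0.8], [[0.1, 0, 0], 0, 0.8], [[0.1, 0, 0], 0, 0.8], [[0.1, 0, 0], 0, 0.8], [[0.1, 0, 0], 0, 0.8]]'

```text
time: 14.07
tcp_pos: [0.5516, 0.0364, 0.0288]
orientation: [2.41, 2.012, -0.006]
wrist_force: [-2.6, -12.4, -2.2]
finger_gap: 0.0134
finger_force: 50.0
```

```bash
python3 m.py 2>/dev/null
```

```text
t 14.07 p [0.5516 0.0364 0.0288] yaw 79.73 z [-0.0017 -0.0039 -1.    ] F [ -2.6 -12.4  -2.2] gap 0.0134 -> cm [-2.95 -0.15 -0.08] turn -0.07
tip rel. bore est: x 29.5 y -1.7
nose [ 6.40197727e+01  1.67503092e-02 -5.68886170e+01] [ 67.95166909   2.76667827 -54.6012405 ] [-0.00753719  0.49927932]
face 209 [-3.71047831 -3.7071253  -0.0090624   3.64824682  3.6558626 ] [-4.34816173e-02  1.31664337e+02]
top 1001 [ 109.62677074  -35.06676272 -108.58988589] [ 112.17507202   35.32115255 -103.58983471]
```

Call:
apply_moves --motion '[[[0.1, 0, 0], 0, 0.8], [[0.1, 0, 0], 0, 0.8], [[0.1, 0, 0], 0, 0.8], [[0.1, 0, 0], 0, 0.8], [[0.1, 0, 0], 0, 0.8]]'

```text
time: 14.53
tcp_pos: [0.5524, 0.0415, 0.0287]
orientation: [2.41, 2.013, -0.006]
wrist_force: [-2.0, -11.7, -2.8]
finger_gap: 0.0132
finger_force: 50.0
```

Call:
apply_moves --motion '[[[0.1, 0, 0], 0, 0.8], [[0.1, 0, 0], 0, 0.8], [[0.1, 0, 0], 0, 0.8], [[0.1, 0, 0], 0, 0.8], [[0.1, 0, 0], 0, 0.8]]'

```text
time: 14.95
tcp_pos: [0.5533, 0.0465, 0.0286]
orientation: [2.41, 2.013, -0.006]
wrist_force: [-2.0, -11.7, -2.2]
finger_gap: 0.0136
finger_force: 50.0
```

Call:
apply_moves --motion '[[[0.1, 0, 0], 0, 0.8], [[0.1, 0, 0], 0, 0.8], [[0.1, 0, 0], 0, 0.8], [[0, 0, 0], 0, 0.8]]'

```text
time: 15.28
tcp_pos: [0.5539, 0.05, 0.0286]
orientation: [2.411, 2.013, -0.005]
wrist_force: [-1.1, -8.3, -2.9]
finger_gap: 0.0137
finger_force: 50.0
```

Call:
apply_moves --motion '[[[0.1, 0, 0], 0, 0.8], [[0.1, 0, 0], 0, 0.8], [[0, 0, 0], 0, 0.8]]'

```text
time: 15.53
tcp_pos: [0.5542, 0.0519, 0.0285]
orientation: [2.411, 2.013, -0.005]
wrist_force: [-1.4, -9.3, -3.7]
finger_gap: 0.0136
finger_force: 50.0
```

```bash
python3 - <<'E'
from h import *
s,p,M=st();fc=np.array([.5626,.1060,.03]);print("tip x",((p+.1*M[:,0]-fc)@AX*1000).round(1),s["wrist_force"])
q,d=arm.camera("top");P=cloud("top",d);L=(P-(fc+.02*AX)*[1,1,0])@np.stack([AX,AY,[0,0,1]],1)*1000
m=(L[...,2]>140)&(L[...,2]<180)&(abs(L[...,1])<40)&(abs(L[...,0])<25);X=L[m];print("plate",len(X),np.median(X,0) if len(X) else 0)
m=(L[...,2]>125)&(L[...,2]<140)&(abs(L[...,1])<45)&(abs(L[...,0])<35);X=L[m];print("frame",len(X),X.min(0) if len(X) else 0,X.max(0) if len(X) else 0)
m=(abs(L[...,1])<12)&(L[...,0]>18)&(L[...,0]<45)&(L[...,2]>60)&(L[...,2]<100);print("pin head pts",m.sum(),L[m].mean(0) if m.sum() else 0)
E
```

```text
tip x 45.3 [-1.42387617 -9.28356013 -3.693698  ]
plate 107 [  3.45085907  21.82698769 160.99941739]
frame 71 [  0.66519831  25.22835539 125.6722622 ] [ 21.03130165  35.15825266 139.01130898]
pin head pts 0 0
```

Call:
apply_moves --motion '[[[0.1, 0, 0], 0, 0.8], [[0.1, 0, 0], 0, 0.8], [[0.1, 0, 0], 0, 0.8], [[0, 0, 0], 0, 0.8], [[0, 0, 0], 0, 0.8]]'

```text
time: 16.0
tcp_pos: [0.5547, 0.055, 0.0285]
orientation: [2.411, 2.013, -0.005]
wrist_force: [-1.7, -8.8, -3.2]
finger_gap: 0.0133
finger_force: 50.0
```

```bash
python3 - <<'E'
from h import *
i=arm.camera("top")[0][165:265,30:190,::-1]; print(arm.observe()["wrist_force"])
cv2.imwrite("pics/t7.png",cv2.resize(i,None,fx=4,fy=4,interpolation=cv2.INTER_CUBIC))
t=i.astype(int); 
a=np.load("topp.npy")[165:265,30:190,::-1].astype(int)
D=abs(t-a).sum(-1)[:,8:78]; print("tray diff blob",[(x+38,y+165) for y,x in np.argwhere(D>90)][:40])
E
```

```text
[-0.92018271 -9.11131338 -3.59858763]
tray diff blob [(np.int64(38), np.int64(165)), (np.int64(38), np.int64(166)), (np.int64(38), np.int64(167)), (np.int64(38), np.int64(168)), (np.int64(39), np.int64(168)), (np.int64(38), np.int64(169)), (np.int64(39), np.int64(169)), (np.int64(38), np.int64(170)), (np.int64(39), np.int64(170)), (np.int64(38), np.int64(171)), (np.int64(39), np.int64(171)), (np.int64(38), np.int64(172)), (np.int64(39), np.int64(172)), (np.int64(40), np.int64(172)), (np.int64(52), np.int64(172)), (np.int64(38), np.int64(173)), (np.int64(39), np.int64(173)), (np.int64(40), np.int64(173)), (np.int64(51), np.int64(173)), (np.int64(52), np.int64(173)), (np.int64(53), np.int64(173)), (np.int64(54), np.int64(173)), (np.int64(55), np.int64(173)), (np.int64(56), np.int64(173)), (np.int64(57), np.int64(173)), (np.int64(58), np.int64(173)), (np.int64(38), np.int64(174)), (np.int64(39), np.int64(174)), (np.int64(40), np.int64(174)), (np.int64(50), np.int64(174)), (np.int64(51), np.int64(174)), (np.int64(52), np.int64(174)), (np.int64(53), np.int64(174)), (np.int64(54), np.int64(174)), (np.int64(55), np.int64(174)), (np.int64(56), np.int64(174)), (np.int64(57), np.int64(174)), (np.int64(58), np.int64(174)), (np.int64(59), np.int64(174)), (np.int64(60), np.int64(174))]
```

Call:
apply_moves --motion '[[[-0.3, 0, 0], 0, 0.8], [[-0.4, 0, 0], 0, 0.8], [[-0.5, 0, 0], 0, 0.8], [[-0.5, 0, 0], 0, 0.8], [[-0.5, 0, 0], 0, 0.8]]'

```text
time: 16.47
tcp_pos: [0.5516, 0.0374, 0.0289]
orientation: [-2.408, -2.014, -0.004]
wrist_force: [1.2, 10.1, -3.8]
finger_gap: 0.0139
finger_force: 50.0
```

Call:
apply_moves --motion '[[[-0.5, 0, 0], 0, 0.8], [[-0.5, 0, 0], 0, 0.8], [[-0.5, 0, 0], 0, 0.8], [[-0.5, 0, 0], 0, 0.8], [[-0.5, 0, 0], 0, 0.8]]'

```text
time: 16.88
tcp_pos: [0.5473, 0.0103, 0.0294]
orientation: [2.41, 2.015, 0.0]
wrist_force: [0.1, 1.1, -1.3]
finger_gap: 0.0135
finger_force: 50.0
```

Call:
apply_moves --motion '[[[-0.5, 0, 0], 0, 0.8], [[-0.5, 0, 0], 0, 0.8], [[-0.8, 0, 0], 0, 0.8], [[-1, 0, 0], 0, 0.8], [[-1, 0, 0], 0, 0.8]]'

```text
time: 17.3
tcp_pos: [0.5403, -0.0279, 0.0293]
orientation: [2.41, 2.015, -0.0]
wrist_force: [-0.8, -0.3, -1.9]
finger_gap: 0.0137
finger_force: 50.0
```

Call:
apply_moves --motion '[[[-2, 0, 0], 0, 0.8], [[-2, 0, 0], 0, 0.8], [[-2, 0, 0], 0, 0.8], [[-1.5, 0, 0], 0, 0.8], [[0, 0, 0], 0, 0.8]]'

```text
time: 17.72
tcp_pos: [0.5265, -0.104, 0.0293]
orientation: [2.413, 2.011, -0.001]
wrist_force: [-0.4, -0.1, -2.0]
finger_gap: 0.0136
finger_force: 50.0
```

```bash
python3 - <<'E'
from h import *
go([.4574,-.243,.0297],79.8)
fc=np.array([.5626,.1060,.03])
def an(q,d,n):
    P=cloud("top",d);L=(P-(fc+.02*AX)*[1,1,0])@np.stack([AX,AY,[0,0,1]],1)*1000
    m=(L[...,2]>141)&(L[...,2]<180)&(abs(L[...,1])<22)&(abs(L[...,0]-1)<8);X=L[m];print(n,"plate",len(X),np.median(X,0) if len(X) else 0)
    m=(L[...,2]>130)&(L[...,2]<139)&(abs(L[...,1])<45)&(abs(L[...,0])<35);X=L[m];print(" frame",len(X),cv2.minAreaRect(X[:,:2].astype(np.float32)))
q,d=arm.camera("top");cv2.imwrite("pics/t8.png",q[:,:,::-1])
an(np.load("topp.npy"),np.load("topd.npy"),"before");an(q,d,"now")
a=np.load("topp.npy").astype(int);D=abs(q.astype(int)-a).sum(-1);D[:,185:]=0;D[:150]=0;D[280:]=0
ys,xs=np.nonzero(D>100);print("diff",len(xs),xs.min(),xs.max(),ys.min(),ys.max());k=xs<105;print("tray",k.sum(),xs[k].mean() if k.any() else 0,ys[k].mean() if k.any() else 0)
E
```

```text
t 17.72 p [ 0.5265 -0.104   0.0293] yaw 79.62 z [-1.0e-04 -1.2e-03 -1.0e+00] F [-0.4 -0.1 -2. ] gap 0.0136 -> cm [-14.91  -4.29  -0.02] turn -0.18
before plate 266 [  0.82458847   0.35456419 163.00655108]
 frame 560 ((0.40410614013671875, -0.11886978149414062), (41.05521774291992, 70.61996459960938), 0.16232004761695862)
now plate 256 [ 1.03111484e+00 -1.19143887e-01  1.49465318e+02]
 frame 566 ((1.0527629852294922, -0.042999267578125), (42.091880798339844, 70.62991333007812), 0.3199886679649353)
diff 2499 120 184 169 279
tray 0 0 0
```

Plate top went from 163.0 to 149.5 mm, so it has dropped shut, and the frame moved less than 1 mm. Now I'll take the punch back above its rest.

Call:
apply_moves --motion '[[[-1.5, -0.4, 0], -0.2, 0.8], [[-2.5, -0.7, 0], 0, 0.8], [[-2.5, -0.7, 0], 0, 0.8], [[-2.5, -0.7, 0], 0, 0.8], [[-2.5, -0.7, 0], 0, 0.8]]'

```text
time: 18.18
tcp_pos: [0.4752, -0.2087, 0.0293]
orientation: [2.406, 2.02, 0.001]
wrist_force: [0.8, 0.1, -1.9]
finger_gap: 0.0137
finger_force: 50.0
```

Call:
apply_moves --motion '[[[-2.0, -0.7, 0], 0, 0.8], [[-1.4, -0.4, 0], 0, 0.8], [[0, 0, 0], 0, 0.8], [[0, 0, 0], 0, 0.8], [[0, 0, 0], 0, 0.8]]'

```text
time: 18.6
tcp_pos: [0.4592, -0.2391, 0.0292]
orientation: [-2.407, -2.019, -0.001]
wrist_force: [0.8, -0.5, -1.5]
finger_gap: 0.0132
finger_force: 50.0
```

```bash
cat > n.py <<'E'
from h import *
go([.4574,-.243,-.0033],79.8)
q,d,T=punch("pics/w9.png");T=T*1000
m=(T[...,2]<-59)&(T[...,2]>-66)&(abs(T[...,1])<10)&(T[...,0]>15)&(T[...,0]<60);X=T[m];print("bar front",np.percentile(X[:,0],[95,99,100]),X.mean(0),np.polyfit(X[:,0],X[:,1],1),np.polyfit(X[:,0],X[:,2],1))
m=(T[...,2]<-50)&(T[...,2]>-62)&(abs(T[...,1])<6)&(T[...,0]>60);print("tip",np.percentile(T[m][:,0],[95,99,100]))
P=wcloud(d);b=(q[...,0]>q[...,2]*1.35)&(q[...,0]>60)
m=b&(P[...,2]>.004)&(P[...,2]<.016)&(np.hypot(P[...,0]-.457,P[...,1]+.243)<.075);X=(P[m]-[.4574,-.243,0])@np.stack([AX,AY,[0,0,1]],1)*1000
print("rest base",len(X),X.min(0),X.max(0))
m=b&(P[...,2]>.035)&(P[...,2]<.06)&(np.hypot(P[...,0]-.457,P[...,1]+.243)<.075);X=(P[m]-[.4574,-.243,0])@np.stack([AX,AY,[0,0,1]],1)*1000
print("posts",len(X),X.min(0),X.max(0))
E
python3 n.py
```

```text
t 18.6 p [ 0.4592 -0.2391  0.0292] yaw 79.97 z [ 2.e-04  5.e-04 -1.e+00] F [ 0.8 -0.5 -1.5] gap 0.0132 -> cm [-0.42 -0.11  3.25] turn 0.17
bar front [44.75797462 45.78349773 51.61300948] [ 31.06665893   0.26838943 -61.53100075] [-0.00139051  0.311588  ] [ 9.99132306e-03 -6.18413978e+01]
tip [ 98.63806796 100.23594067 100.64583111]
rest base 2615 [-13.871166   -24.87520927   7.17799892] [54.02008595 24.04613479 15.37323461]
posts 888 [ 30.93692018 -18.27204212  35.03947998] [43.46473171 17.76705193 54.07824764]
```

Call:
apply_moves --motion '[[[-0.42, -0.11, 0], 0.2, 0.8], [[0, 0, 0], 0, 0.8], [[0, 0, 0.8], 0, 0.8], [[0, 0, 0.8], 0, 0.8], [[0, 0, 0], 0, 0.8]]'

```text
time: 19.07
tcp_pos: [0.4556, -0.2426, 0.0108]
orientation: [-2.408, -2.013, 0.001]
wrist_force: [-0.5, -0.1, -1.6]
finger_gap: 0.0137
finger_force: 50.0
```

```bash
python3 n.py
```

```text
t 19.07 p [ 0.4556 -0.2426  0.0108] yaw 79.78 z [-0.0027  0.0019 -1.    ] F [-0.5 -0.1 -1.6] gap 0.0137 -> cm [-0.01  0.18  1.41] turn -0.02
bar front [44.88992123 45.73501254 59.88352492] [ 31.21162914   0.43822613 -62.14313891] [-6.81637313e-05  4.40353628e-01] [ 2.17190950e-02 -6.28210273e+01]
tip [ 98.32309567  99.99133625 100.32420527]
rest base 3030 [-11.28664881 -25.14446135   6.75687056] [53.70015273 23.88446478 15.98074718]
posts 1206 [-34.6694354  -18.41104215  35.06109555] [43.08121742 17.6780241  56.87376371]
```

Call:
apply_moves --motion '[[[0, 0, 0], 0, 0.8], [[0, 0, 0.5], 0, 0.8], [[0, 0, 0.5], 0, 0.8], [[0, 0, 0.3], 0, 0.8], [[0, 0, 0], 0, 0.8]]'

```text
time: 19.53
tcp_pos: [0.4563, -0.2434, -0.0009]
orientation: [-2.41, -2.014, 0.001]
wrist_force: [0.4, -0.3, -2.3]
finger_gap: 0.0135
finger_force: 50.0
```

Call:
apply_moves --motion '[[[0, 0, 0.15], 0, 0.8], [[0, 0, 0], 0, 0.8], [[0, 0, 0], 0, 0.8], [[0, 0, 0], 0, 0.8]]'

```text
time: 19.87
tcp_pos: [0.4572, -0.2439, -0.001]
orientation: [2.41, 2.014, 0.0]
wrist_force: [0.2, 0.7, -2.0]
finger_gap: 0.0137
finger_force: 50.0
```

Still about 2 mm above the notch floor (contact is expected at -0.0033), so I'll lower a little more, release, and rise.

Call:
apply_moves --motion '[[[0.05, 0, 0.1], 0, 0.8], [[0, 0, 0.1], 0, 0.8], [[0, 0, 0], 0, 0.8], [[0, 0, 0], 0, 0.8]]'

```text
time: 20.2
tcp_pos: [0.4571, -0.2433, -0.0033]
orientation: [-2.411, -2.014, 0.0]
wrist_force: [0.5, -0.1, -1.1]
finger_gap: 0.0135
finger_force: 50.0
```

Call:
apply_moves --motion '[[[0, 0, 0], 0, 1.6], [[0, 0, 0], 0, 2.2], [[0, 0, 0], 0, 3], [[0, 0, 0], 0, 3.5], [[0, 0, 0], 0, 3.5]]'

```text
time: 20.62
tcp_pos: [0.4572, -0.2434, -0.0031]
orientation: [2.41, 2.014, 0.0]
wrist_force: [1.2, 0.3, 0.6]
finger_gap: 0.0339
finger_force: 0.0
```

Call:
apply_moves --motion '[[[0, 0, -1], 0, 3.5], [[0, 0, -2], 0, 3.5], [[0, 0, -3], 0, 3.5], [[0, 0, -3], 0, 3.5], [[0, 0, -2], 0, 3.5]]'

```text
time: 21.03
tcp_pos: [0.4581, -0.244, 0.1106]
orientation: [2.408, 2.013, 0.001]
wrist_force: [0.7, -1.0, 0.3]
finger_gap: 0.035
finger_force: 0.0
```

Call:
apply_moves --motion '[[[0, 0, -2], 0, 4], [[0, 0, 0], 0, 4], [[0, 0, 0], 0, 4], [[0, 0, 0], 0, 4]]'

```text
time: 21.37
tcp_pos: [0.4568, -0.2431, 0.1262]
orientation: [-2.41, -2.014, 0.0]
wrist_force: [-0.3, 0.1, 0.1]
finger_gap: 0.0398
finger_force: 0.0
```

```bash
python3 - <<'E'
from h import *
go([.4574,-.243,.1],79.8)
q,d=arm.camera("wrist");P=wcloud(d)
m=(P[...,2]>.055)&(P[...,2]<.066)&(abs(P[...,0]-.456)<.04)&(abs(P[...,1]+.243)<.06)&(q.max(-1)<110)
X=P[m];print(len(X),X.mean(0),cv2.minAreaRect((X[:,:2]*1000).astype(np.float32)))
q2,d2=arm.camera("top");a=cv2.resize(q[60:300,180:560,::-1],(760,480));
s=arm.camera("side")[0][100:340,180:410,::-1]
o=np.zeros((600,800,3),np.uint8);o[:300,:475]=cv2.resize(q[60:300,180:560,::-1],(475,300));o[300:,:400]=cv2.resize(q2[150:330,20:380,::-1],(400,300));o[300:,400:]=cv2.resize(s,(400,300));cv2.imwrite("pics/final.png",o)
fc=np.array([.5626,.1060,.03]);L=(cloud("top",d2)-(fc+.02*AX)*[1,1,0])@np.stack([AX,AY,[0,0,1]],1)*1000
m=(L[...,2]>141)&(L[...,2]<180)&(abs(L[...,1])<22)&(abs(L[...,0]-1)<8);print("plate z",np.median(L[m][:,2]))
for t in("chisel_mid","jar_mid"):print(t,[(r["rect"],round(r["conf"],2)) for r in arm.spot_in("top",t)][:1])
E
```

```text
t 21.37 p [ 0.4568 -0.2431  0.1262] yaw 79.77 z [-5.e-04  3.e-04 -1.e+00] F [-0.3  0.1  0.1] gap 0.0398 -> cm [0.02 0.06 2.62] turn -0.03
1545 [ 0.45718771 -0.2396689   0.05760165] ((456.7098388671875, -242.41363525390625), (89.63887786865234, 13.823738098144531), 79.43107604980469)
plate z 149.52558876450195
chisel_mid [([268.5, 174.6, 83.3, 19.3], 0.89)]
jar_mid []
```

View pics/final.png

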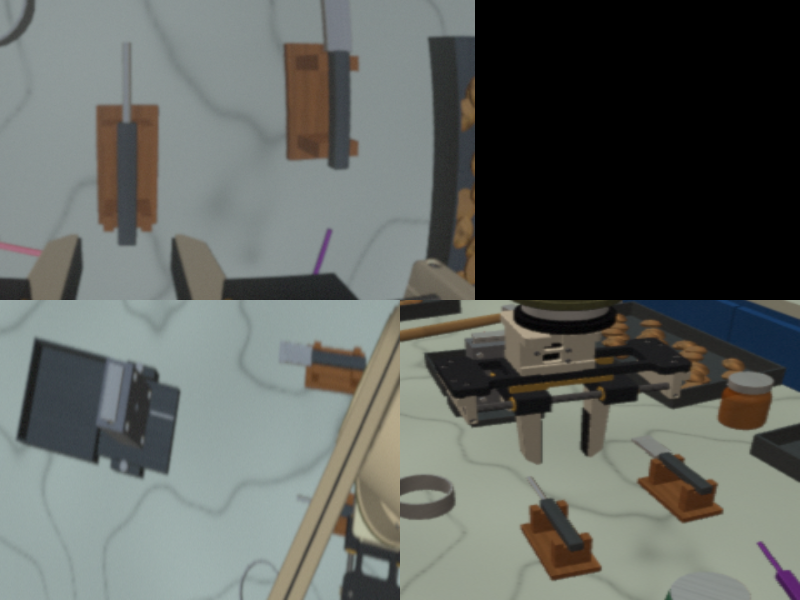

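The final picture shows the punch back in its rest, the chisel and jar where they were, the plate down, and the gripper clear.

```bash
python3 -c "
from station import arm
print(arm.hand_in())"
```

```text
the job is handed in; nothing more can be done
None
```

The job is handed in: the punch drove the pin past the out point (tip about 47 mm in, 12–14 N), the damper plate dropped shut by about 13.5 mm, the frame slipped less than 1 mm, the punch is back in its rest and the chisel and jar are where they were; I did not see the pin itself in the catch tray, where the top camera's view is partly blocked by the frame.

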